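# Sort vial racks and a reagent jar into their bench trays beside the LC towers

### The job

Tidy the bench: slide the two loose vial racks into the open-fronted steel tray that already holds a vial rack, and the loose reagent jar into the tray that already holds a jar, each pushed fully home against the tray's back wall, with the end of each rack flat against it. They are too wide to pick up, so push them along the bench without lifting or tipping them, and leave the stored rack and jar, the column, the wrench, the bottle and the box where they are.

Things in the scene. Friction and masses are not known exactly. Their poses are not given: they have to be found in the camera images.
- rack_a: Loose vial rack: white plastic block 120 mm long (its x), 76 mm wide (its y), 30 mm tall, with 24 black vial caps up to 40 mm; origin at the centre of its underside, z up; about 0.25 kg. It stands between the trays, its length roughly along world y. Its upright short end faces are 60 mm from the origin along its x; either end may go to the wall.
- rack_b: The second loose vial rack, identical to rack_a. The two racks and the jar stand in three lanes about 123 mm apart in world x, in any order; each can be pushed sideways (along world y) into either tray without meeting the others.
- jar: Loose reagent jar: white plastic, round, diameter 78 mm, 60 mm tall with its ribbed screw lid of the same diameter; origin at the centre of its underside, z up; about 0.22 kg.
- rack_stored: A vial rack like the loose ones, already standing in one of the trays (left or right varies), at the end of the tray farthest from the robot, beyond the lanes. It shows which tray is for racks. Origin at the centre of its underside.
- jar_stored: A reagent jar like the loose one, already standing in the other tray, at its far end. It shows which tray is for jars. Origin at the centre of its underside.
- tray_left: Fixed steel tray at the robot's left (+y), open on the long side facing mid-bench. 150 mm deep (its x), 470 mm long (its y), walls 3 mm thick, 35 mm tall. Origin: centre of its floor, at bench height; its x points from the open side (x = -75 mm) to the back wall (inner face x = +72 mm), about world +y; end walls' inner faces at y = +-232 mm. No step at the open side: things slide straight in.
- tray_right: The same fixed tray at the robot's right (-y), open towards mid-bench; its x points from the open side to the back wall, here about world -y. Same sizes, same origin.
- column: Bystander: steel chromatography column, 150 mm long (its x) with black end plugs to 166 mm, 14 mm hexagonal ends (16 mm over corners), lying in one of the two gaps between the lanes, along world y. Origin on the bench under its middle.
- wrench: Bystander: small flat open-ended steel wrench, 117 mm long (its x), 18 mm wide, 4 mm thick, lying in the other gap between the lanes, along world y. Origin at the middle of its underside.
- solvent_bottle: Bystander: glass bottle, diameter 70 mm, 143 mm tall, standing beyond the lanes at the back of the bench. Origin at the centre of its underside.
- cap_box: Bystander: cardboard box 90 x 120 x 45 mm at the back of the bench. Origin at the centre of its underside.
Mind the look-alikes: they are no part of the job. What is shaped like the jar but red is not meant.

How it is judged (in metres and radians):
At the end, for the whole second after the job is handed in: Both loose racks stand flat on the bench in the tray with the stored rack, each with one end within 5 mm of the back wall and square to it within 0.06 rad; the loose jar stands in the tray with the stored jar, its side within 5 mm of the back wall; all at rest (((horizontal distance between rack_stored and tray_left below 0.235 m and horizontal distance between jar_stored and tray_right below 0.235 m and x of each of rack_a, rack_b in the frame of tray_left above 0.007 m and y of rack_a in the frame of tray_left between -0.2 and 0.2 m and angle between the x axis of each of rack_a, rack_b and the x axis of tray_left, either way round below 0.06 rad and y of rack_b in the frame of tray_left between -0.2 and 0.2 m and x of jar in the frame of tray_right above 0.028 m and y of jar in the frame of tray_right between -0.2 and 0.2 m) or (horizontal distance between rack_stored and tray_right below 0.235 m and horizontal distance between jar_stored and tray_left below 0.235 m and x of each of rack_a, rack_b in the frame of tray_right above 0.007 m and y of rack_a in the frame of tray_right between -0.2 and 0.2 m and angle between the x axis of each of rack_a, rack_b and the x axis of tray_right, either way round below 0.06 rad and y of rack_b in the frame of tray_right between -0.2 and 0.2 m and x of jar in the frame of tray_left above 0.028 m and y of jar in the frame of tray_left between -0.2 and 0.2 m)) and linear speed of each of rack_a, rack_b, jar below 0.01 m/s and angle between each of rack_a, rack_b, jar's own z axis and vertical below 0.05 rad and height (world z) of each of rack_a, rack_b, jar below 0.006 m); the robot touches nothing.
It fails at once if rack_a is lifted more than 15 mm off the bench or tipped more than 0.25 rad (height (world z) of rack_a above 0.015 m or angle between rack_a's own z axis and vertical above 0.25 rad).
It fails at once if rack_b is lifted more than 15 mm off the bench or tipped more than 0.25 rad (height (world z) of rack_b above 0.015 m or angle between rack_b's own z axis and vertical above 0.25 rad).
It fails at once if the jar is lifted more than 15 mm off the bench or tipped more than 0.25 rad (height (world z) of jar above 0.015 m or angle between jar's own z axis and vertical above 0.25 rad).
It fails at once if the stored rack or the stored jar is pushed more than 20 mm (distance of any of rack_stored, jar_stored from where it was at the start of the episode above 0.02 m).
It fails at once if the column, wrench, bottle or box is moved more than 25 mm (distance of any of column, wrench, solvent_bottle, cap_box from where it was at the start of the episode above 0.025 m).
It also fails if it takes over 58 s, if anything falls off the work surface, if the arm or the gripper's body presses on something with over 40 N, if the wrist force passes 120 N, or if a joint passes its speed limit or range.

### The arm

A 7-joint arm with a two-finger parallel gripper is mounted at the origin on the work surface. World frame = base frame: x ahead of the robot, y to its left, z up, the work surface at z = 0. Lengths are in mm, angles in rad, forces in N, time in s.
With the tool pointing down it reaches from about 425 to 1025 mm from the base axis. Payload 9.4 kg.
Tool frame: the origin (TCP) lies midway between the tips of the shut fingers; the grasp point (between the pads) lies 19 mm behind it; z points along the fingers, y is the line along which they close (so a half turn about z gives the same grasp; the last joint's range is limited). The gripper opens to 85 mm and grips with 20 to 120 N. Pads are 22 mm wide; open, the fingers measure 114 mm over their backs; the gripper's body (76 mm by 85 mm) begins 54 mm behind the grasp point. The pads swing forward as they close: fully open they stand 13 mm farther back than shut.
Start: joints at [1.119, 0.599, -0.003, 1.599, 0.002, 0.943, -0.08], TCP at [265.403, -674.674, 231.275] pointing down, gripper open.
Joint ranges: [-2.57, 2.57], [-0.35, 1.97], [-1.29, 1.29], [0.11, 2.56], [-1.05, 4.19], [0.11, 1.86], [-2.63, 2.63]. Speed limits (rad/s): [2.22, 2.22, 3.01, 3.01, 3.14, 3.14, 3.14].

### API

Orientations are given as a unit quaternion [x, y, z, w].
In Python, from plant import robot gives the robot as it stands.
- The arm moves only by the shell command python3 -m creep 'ROWS' [OPENING]. ROWS is JSON, a list of rows, each a list of 6 numbers: the shift along the tool's x, y, z in cm, then the turn, a rotation vector about the tool's x, y, z in degrees. A call has 1 to 8 rows; each row is the pose to reach, as a shift and turn from the pose commanded when the call began, along the tool's axes at that moment; what a row does not reach only later rows make up. A row lasts 1/8 s, in which the tool goes at most 62.5 mm and 10.7 degrees, less where a joint would pass 70% of its speed; a pose out of reach is approached as far as the arm can. A call with a gripper value outside its range is refused whole. OPENING is the opening, from 0 (shut) to 1 (fully open), set as the call begins (- or left out, the last holds). The fingers move at their own pace and stop on an object; the grip force is fixed at half the most. Time passes only in rows, so rows that repeat a pose let the fingers close. It gives the time, the measured TCP pose, the force, the opening and the grip force at its end, in the units of the state.
- robot.observe(): the state, without advancing time (a new reading comes with each control period).
- robot.camera(name): name is "side" or "top"; returns a dict with "img" (384x512x3 uint8, red, green, blue), "mtx" (3x3 intrinsics, pixels), "R" (3x3) and "t" (3): a world point X has camera coordinates R X + t. Camera axes: x right, y down, z forward; pixel columns grow to the right and rows downward; lengths in mm; the calibration is good to about 2 mm. A picture is of the moment at which its call begins. There is no depth.
- robot.hand_in(): hands the job in; it is judged then, once.
The state is a dict: "clock": time; "q": joint angles; "qd": joint speeds; "effort": joint torques, N m; "eef_pos": TCP position; "tool_rot": TCP orientation; "contact_force": force on the tool from outside, world axes, zero at the start; "ft_torque": the same for the moment, N m; "width": finger opening in mm; "finger_force": force on a finger pad.
Only numpy, scipy, OpenCV 4.12 (cv2) and the standard library are available. Lean on these libraries where they do the work, as an engineer would, in place of code of your own. Each camera call takes 0.05 s, during which the arm holds its last target. There are 200 camera calls.

## Working session

There is one attempt and no reset: what is moved stays moved. The work goes in short steps, Python scripts to look and compute and a shell command to move; the robot and the scene stay as the last step left them, time stands still between calls to the robot, and variables do not carry over. Pictures are saved under pics/ and viewed, at most 10 in all, crops included, and the job is handed in when it is done.

```bash
ls; mkdir -p pics
python3 - <<'E'
from plant import robot
import cv2
o=robot.observe(); print(o)
for n in ("top","side"):
    c=robot.camera(n); cv2.imwrite(f"pics/{n}0.png",cv2.resize(c["img"][:,:,::-1],(800,600),interpolation=cv2.INTER_CUBIC)); print(n,c["mtx"].tolist(),c["R"].tolist(),c["t"].tolist())
E
```

```text
pics
{'clock': 0.0, 'q': array([ 1.11932925,  0.60015678, -0.00257541,  1.60014654,  0.00179421,
        0.94290246, -0.07981015]), 'qd': array([ 0.00050372, -0.00057432,  0.00148106, -0.00122255,  0.0027533 ,
        0.00045268, -0.00214576]), 'effort': array([-4.88946698e-04, -7.76455021e+01,  1.56455912e+00, -2.58005512e+01,
        1.22402923e-02,  8.87411035e-03,  1.78922426e-05]), 'eef_pos': array([ 265.21650053, -674.22674154,  230.38767765]), 'tool_rot': array([ 9.82488033e-01,  1.86323958e-01, -2.10638774e-04, -7.77376562e-04]), 'contact_force': array([ 0.53976485,  0.25596796, -0.98798483]), 'ft_torque': array([ 0.00137965, -0.01204543,  0.00084012]), 'finger_force': 0.0, 'width': 85.35571894814053}
top [[480.09081949563296, 0.0, 258.77746920856123], [0.0, 480.09081949563296, 190.97627176683886], [0.0, 0.0, 1.0]] [[-0.0973556310241091, -0.9952305190887452, -0.006172113272201121], [-0.9731252289450436, 0.09648993048085312, -0.20908606387432102], [0.2086843786644176, -0.014349466545746228, -0.9778777648107654]] [43.04228898454771, 539.5848135933022, 1117.167091134619]
side [[411.4897650091343, 0.0, 256.7534077328852], [0.0, 411.4897650091343, 192.9652489023625], [0.0, 0.0, 1.0]] [[-0.9185060276844212, -0.39540009104967766, -0.0023334749392333425], [-0.20778273628495272, 0.4876790308065118, -0.8479360220049382], [0.33641196710183063, -0.7783494914943595, -0.5300934422166991]] [470.7824799477903, 151.51155977384005, 835.1454845176286]
```

View pics/top0.png

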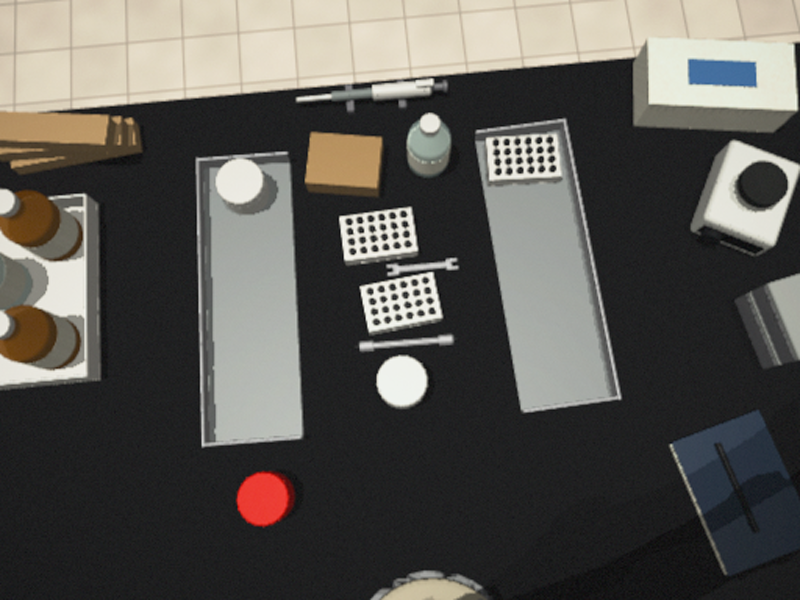

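View pics/side0.png

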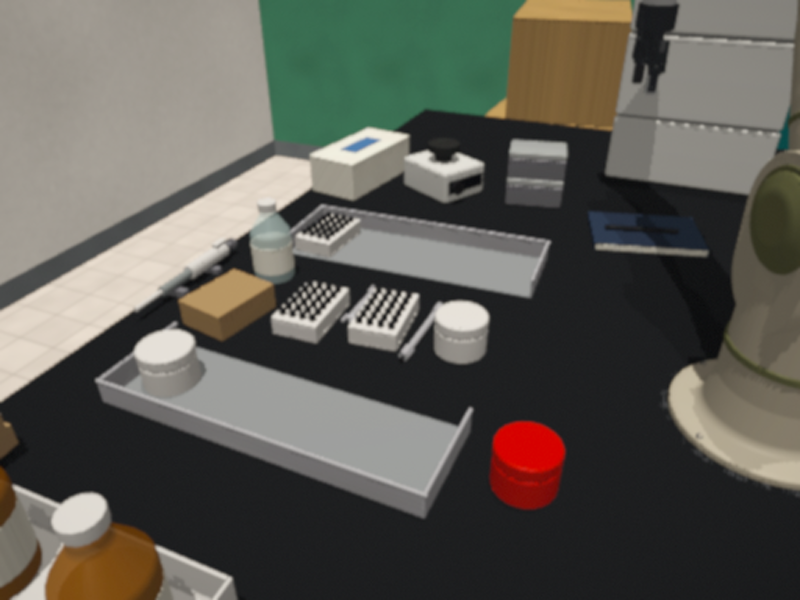

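The jar stored at (240,182) is in the left tray, and the rack stored at (523,158) is in the right tray. The loose jar is at (402,381) and the racks at (400,303) and (378,235). The column is at (406,342), the wrench at (423,267), and the red decoy at (265,498). So the racks go right and the jar goes left.

```bash
cat > h.py <<'E'
import numpy as np,cv2
from plant import robot
from scipy.optimize import minimize
def proj(c,X): 
    p=(np.atleast_2d(X)@c["R"].T+c["t"])@c["mtx"].T; return p[:,:2]/p[:,2:]
def back(c,uv,z):
    d=np.linalg.inv(c["mtx"])@[*uv,1]; d=c["R"].T@d; o=-c["R"].T@c["t"]; return (o+d*(z-o[2])/d[2])[:2]
def P(c,u,v,z): return back(c,((u+.5)*.64-.5,(v+.5)*.64-.5),z)
def pts(kind,p):
    if kind=="jar":
        a=np.linspace(0,6.28,40); b=np.c_[39*np.cos(a),39*np.sin(a)]; h=60; yaw=0
    else: b=np.array([[60,38],[60,-38],[-60,-38],[-60,38]],float); h=30; yaw=p[2]
    R=np.array([[np.cos(yaw),-np.sin(yaw)],[np.sin(yaw),np.cos(yaw)]])
    b=b@R.T+p[:2]; return np.vstack([np.c_[b,0*b[:,0]],np.c_[b,0*b[:,0]+h]])
def fit(c,kind,p0,thr=120,r=48):
    g=cv2.GaussianBlur(c["img"].min(2),(3,3),0)
    u,v=proj(c,[*p0[:2],25])[0]; S=8
    u0,v0=int(u)-r,int(v)-r; sub=g[v0:v0+2*r,u0:u0+2*r]
    m=(sub>thr).astype(np.uint8); n,l,st,ce=cv2.connectedComponentsWithStats(m)
    k=l[r-8:r+8,r-8:r+8]; k=np.bincount(k[k>0]).argmax(); m=(l==k).astype(np.uint8)
    cs,_=cv2.findContours(m,0,2); h=cv2.convexHull(np.vstack(cs)); 
    M=np.zeros((2*r*S,)*2,np.uint8); M=cv2.fillPoly(M,[np.int32((h.astype(float)+.5)*S)],1)
    def cost(p):
        q=cv2.convexHull(np.float32((proj(c,pts(kind,p))-[u0,v0]+.5)*S))
        return (cv2.fillPoly(np.zeros_like(M),[np.int32(q)],1)^M).sum()/S/S
    n=len(p0); s=np.vstack([p0]+[np.array(p0)+d for d in np.diag([8,8,.12][:n])])
    o=minimize(cost,p0,method="Nelder-Mead",options=dict(initial_simplex=s,xatol=.02,fatol=.1))
    return o.x,o.fun,M.sum()/S/S
E
python3 - <<'E'
from h import *
np.set_printoptions(precision=3,suppress=True)
c=robot.camera("top")
L=[P(c,*a,35) for a in ((197,157),(289,153),(302,437),(203,445))]
Rt=[P(c,*a,35) for a in ((476,131),(566,120),(620,399),(522,411))]
print("L",np.array(L),"R",np.array(Rt))
for a in (L,Rt):
    print([np.linalg.norm(a[i]-a[(i+1)%4]) for i in range(4)])
print("wrench",P(c,388,269,4),P(c,457,264,4),"col",P(c,360,346,7),P(c,453,339,7))
for n,k,uv,z in (("jar","jar",(402,381),60),("near","rack",(400,300),35),("far","rack",(378,235),35),("rs","rack",(523,158),35)):
    p=P(c,*uv,z); p0=[*p]+([1.57] if k=="rack" else [])
    for t in (100,130): print(n,p0,*fit(c,k,p0,t))
E
```

```text
L [[820.284 310.325]
 [812.045 157.207]
 [345.202 167.693]
 [347.977 319.828]] R [[ 819.953 -157.294]
 [ 824.524 -309.871]
 [ 354.913 -326.829]
 [ 351.465 -173.539]]
[np.float64(153.33974065028573), np.float64(466.96000638116163), np.float64(152.16054455493173), np.float64(472.40206425099433)]
[np.float64(152.64619769286102), np.float64(469.91760437921477), np.float64(153.32861244657317), np.float64(468.76958035787857)]
wrench [605.173  11.617] [ 602.374 -102.731] col [481.347  68.426] [477.949 -82.04 ]
jar [np.float64(413.1610290124221), np.float64(6.478693782532339)] [414.867   7.037] 29.890625 860.640625
jar [np.float64(413.1610290124221), np.float64(6.478693782532339)] [413.971   7.178] 72.46875 812.453125
near [np.float64(544.5249007850257), np.float64(-2.828363253222798), 1.57] [544.611  -3.224   1.675] 36.046875 1522.828125
near [np.float64(544.5249007850257), np.float64(-2.828363253222798), 1.57] [544.445  -3.705   1.668] 65.46875 1472.953125
far [np.float64(655.5654756927732), np.float64(22.38506047463433), 1.57] [660.903  21.997   1.617] 44.59375 1483.078125
far [np.float64(655.5654756927732), np.float64(22.38506047463433), 1.57] [662.971  22.321   1.601] 137.75 1364.140625
rs [np.float64(764.3102200664412), np.float64(-229.26432652118353), 1.57] [ 742.499 -236.02     1.637] 2096.640625 3609.078125
rs [np.float64(764.3102200664412), np.float64(-229.26432652118353), 1.57] [ 758.58  -227.966    1.675] 1910.53125 3416.390625
```

```bash
cat > rel.py <<'E'
import sys
from h import *
from scipy.spatial.transform import Rotation as Ro
o=robot.observe(); R=Ro.from_quat(o["tool_rot"])
x,y,z,a=map(float,sys.argv[1:]); a=np.radians(a)
T=Ro.from_matrix([[np.cos(a),np.sin(a),0],[np.sin(a),-np.cos(a),0],[0,0,-1]])
print("shift cm",np.round(R.inv().apply(np.array([x,y,z])-o["eef_pos"])/10,2),"turn",np.round(np.degrees((R.inv()*T).as_rotvec()),2),"t",o["clock"],"pos",o["eef_pos"].round(1))
E
python3 rel.py 663 122 160 92.1
python3 - <<'E'
from h import *
c=robot.camera("top")
print("box near",P(c,305,193,0),P(c,379,196,0),"top",P(c,306,184,45),P(c,382,186,45),"bottle",P(c,430,178,0),"rs near",P(c,489,182,0),P(c,562,178,0))
E
```

```text
shift cm [ 66.17 -59.53   7.13] turn [-7.000e-02 -4.000e-02 -7.062e+01] t 0.15 pos [ 265.3 -674.3  230.6]
box near [752.48877869 139.39995082] [734.65084034  14.97704896] top [750.79383003 131.73741556] [734.94683529   8.23604152] bottle [758.14253137 -74.30653634] rs near [ 740.99123576 -173.26058234] [ 735.7697294  -297.49728986]
```

```bash
python3 -m creep '[[66.2,-59.5,0,0,0,-70.6],[66.2,-59.5,0,0,0,-70.6],[66.2,-59.5,0,0,0,-70.6],[66.2,-59.5,0,0,0,-70.6],[66.2,-59.5,0,0,0,-70.6],[66.2,-59.5,0,0,0,-70.6],[66.2,-59.5,0,0,0,-70.6],[66.2,-59.5,0,0,0,-70.6]]' 0.5; python3 rel.py 663 122 110 92.1
```

```text
clock: 1.2
eef_pos: [489.7, -225.9, 231.4]
tool_rot: [0.694, 0.72, 0.0, 0.0]
contact_force: [2.2, -0.9, -0.9]
width: 42.6
finger_force: 0.0
shift cm [34.13 18.61 12.14] turn [0.02 0.01 0.03] t 1.2 pos [ 489.7 -225.9  231.4]
```

```bash
python3 -m creep '[[34.1,18.6,0,0,0,0],[34.1,18.6,0,0,0,0],[34.1,18.6,0,0,0,0],[34.1,18.6,0,0,0,0],[34.1,18.6,4,0,0,0],[34.1,18.6,8,0,0,0],[34.1,18.6,12,0,0,0],[34.1,18.6,12,0,0,0]]'; python3 rel.py 663 122 8 92.1
```

```text
clock: 2.2
eef_pos: [660.5, 122.0, 107.1]
tool_rot: [0.693, 0.721, -0.002, -0.002]
contact_force: [-0.2, 0.2, 0.8]
width: 42.0
finger_force: 0.0
shift cm [-0.01  0.32  9.9 ] turn [-0.37  0.01  0.17] t 2.2 pos [660.5 122.  107.1]
```

```bash
python3 -m creep '[[0,0.1,5,0,0,0],[0,0.1,9.8,0,0,0],[0,0.1,9.8,0,0,0]]'; python3 rel.py 663 -182 8 92.1
python3 - <<'E'
from h import *
c=robot.camera("side"); cv2.imwrite("pics/s1.png",cv2.resize(c["img"][120:260,80:360,::-1],(800,400),interpolation=cv2.INTER_CUBIC))
E
```

```text
clock: 2.58
eef_pos: [661.9, 118.2, 11.6]
tool_rot: [0.695, 0.719, -0.002, -0.001]
contact_force: [-0.3, -1.4, 0.5]
width: 42.6
finger_force: 0.0
shift cm [-30.01  -0.95   0.42] turn [-0.27  0.11 -0.08] t 2.575 pos [661.9 118.2  11.6]
```

View pics/s1.png

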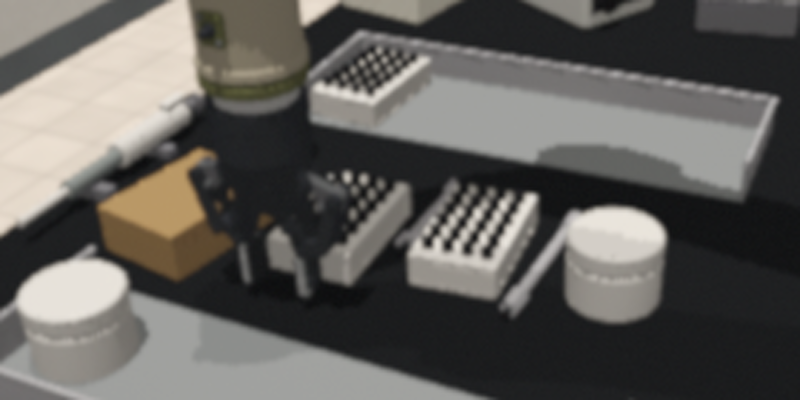

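Run:
```python
from h import *
np.set_printoptions(precision=1,suppress=True)
c=robot.camera("side")
f=lambda X:((proj(c,X)-[80,120]+.5)*800/280-.5)
print("fingers",f([[662+26,118,15],[662-26,118,15]]))
print("far corners z0,z30",f(pts("rack",[661,22,1.614])))
print("near corners z0,z30",f(pts("rack",[544.5,-3.4,1.672])))
```

```text
fingers [[253.2 274.3]
 [307.7 288.9]]
far corners z0,z30 [[349.2 283.4]
 [269.6 265.1]
 [335.6 196.6]
 [409.6 211.8]
 [346.5 253.6]
 [265.7 235.7]
 [333.1 168.8]
 [408.1 183.7]]
near corners z0,z30 [[494.  298.6]
 [407.5 282.5]
 [455.6 209.8]
 [535.1 223.1]
 [493.7 268.5]
 [405.7 252.8]
 [454.8 181.7]
 [535.5 194.6]]
```

The fingers (247,275) and (306,290) stand squarely in front of the far rack's end, in line with the projected rack pose. Next I push the far rack.

```bash
python3 -m creep '[[-1.5,0,0.3,0,0,0],[-3,0,0.3,0,0,0],[-4.5,0,0.3,0,0,0],[-6.5,0,0.3,0,0,0],[-8.5,0,0.3,0,0,0],[-10.5,0,0.3,0,0,0],[-12.5,0,0.3,0,0,0],[-14.5,0,0.3,0,0,0]]'; python3 -m creep '[[-2,0,0,0,0,0],[-4,0,0,0,0,0],[-6,0,0,0,0,0],[-8,0,0,0,0,0],[-9.5,0,0,0,0,0],[-11,0,0,0,0,0],[-12,0,0,0,0,0],[-12,0,0,0,0,0]]';  python3 rel.py 673 -182 8 92.1
python3 - <<'E'
from h import *
c=robot.camera("top"); cv2.imwrite("pics/t2.png",cv2.resize(c["img"][60:280,120:410,::-1],(790,600),interpolation=cv2.INTER_CUBIC))
E
```

```text
clock: 3.68
eef_pos: [668.8, -26.2, 10.2]
tool_rot: [0.694, 0.72, -0.0, -0.0]
contact_force: [-0.1, 5.2, 4.1]
width: 42.6
finger_force: 2.4
clock: 4.68
eef_pos: [672.8, -146.7, 9.9]
tool_rot: [0.695, 0.719, -0.001, 0.0]
contact_force: [-0.5, 0.6, -0.7]
width: 42.7
finger_force: 0.0
shift cm [-3.53 -0.1   0.2 ] turn [-0.04  0.07 -0.11] t 4.675 pos [ 672.8 -146.7    9.9]
```

View pics/t2.png

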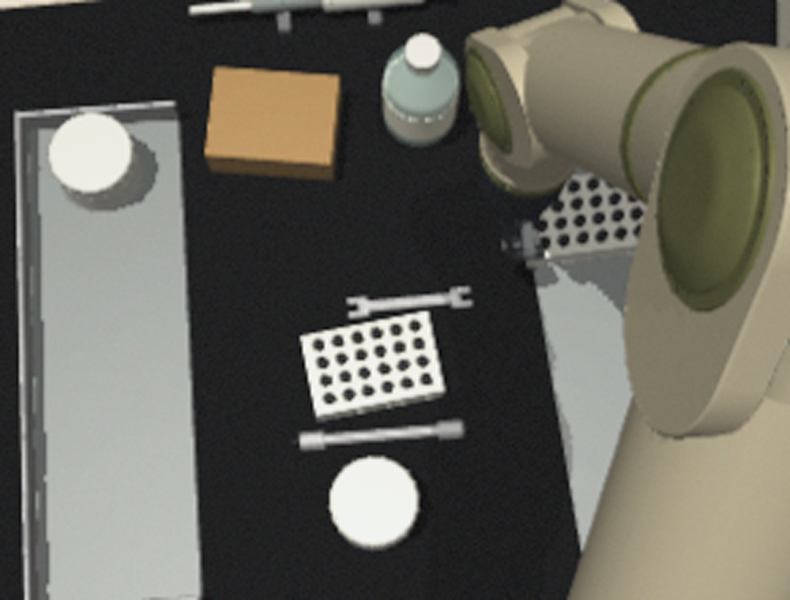

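The far rack (590,215) is entering the right tray flush with the fingers (525,242), and the wrench and column haven't moved. I'll continue slowly to the wall.

```bash
python3 -m creep '[[-0.8,0,0,0,0,0],[-1.6,0,0,0,0,0],[-2.3,0,0,0,0,0],[-2.8,0,0,0,0,0],[-3.1,0,0,0,0,0],[-3.1,0,0,0,0,0]]'; python3 -m creep '[[-0.2,0,0,0,0,0],[-0.4,0,0,0,0,0],[-0.4,0,0,0,0,0]]';python3 -m creep '[[-0.2,0,0,0,0,0],[-0.2,0,0,0,0,0]]'
```

```text
clock: 5.48
eef_pos: [674.3, -176.3, 10.3]
tool_rot: [0.694, 0.72, -0.0, 0.0]
contact_force: [0.8, 0.2, -1.2]
width: 42.4
finger_force: 0.0
clock: 5.85
eef_pos: [674.7, -179.6, 10.4]
tool_rot: [0.694, 0.72, 0.0, 0.0]
contact_force: [0.4, 1.8, 1.3]
width: 42.5
finger_force: 0.9
clock: 6.1
eef_pos: [674.7, -180.0, 10.4]
tool_rot: [0.694, 0.72, 0.001, -0.001]
contact_force: [-0.5, 5.7, 2.2]
width: 42.5
finger_force: 3.0
```

```bash
for i in 1 2; do python3 -m creep '[[-0.2,0,0,0,0,0],[-0.2,0,0,0,0,0]]' | grep -E "eef|contact"; done
```

```text
eef_pos: [674.7, -180.0, 10.4]
contact_force: [-2.1, 10.4, 3.0]
eef_pos: [674.6, -180.1, 10.4]
contact_force: [-2.4, 15.4, 3.4]
```

It's at the wall: no advance and the force is rising. Next I retreat and go round to the near rack.

```bash
python3 -m creep '[[1.5,0,0,0,0,0],[3,0,0,0,0,0],[3,0,-6,0,0,0],[3,0,-10,0,0,0],[3,0,-10,0,0,0]]'; python3 rel.py 540 88 110 92.1
python3 - <<'E'
from h import *
c=robot.camera("top"); print(fit(c,"rack",[544.5,-3.4,1.67],100))
E
```

```text
clock: 7.22
eef_pos: [675.6, -155.9, 113.9]
tool_rot: [0.694, 0.72, 0.001, 0.003]
contact_force: [-0.6, -0.5, -1.2]
width: 42.5
finger_force: 0.0
shift cm [ 24.86 -12.68   0.27] turn [ 0.33  0.11 -0.04] t 7.225 pos [ 675.6 -155.9  113.9]
(array([544.63191233,  -3.24950587,   1.66509202]), np.float64(35.546875), np.float64(1525.828125))
```

```bash
python3 -m creep '[[24.9,-12.7,0,0,0,0],[24.9,-12.7,0,0,0,0],[24.9,-12.7,0,0,0,0],[24.9,-12.7,0,0,0,0],[24.9,-12.7,0,0,0,0],[24.9,-12.7,0,0,0,0],[24.9,-12.7,0,0,0,0]]'; python3 rel.py 540 88 9 92.1
```

```text
clock: 8.15
eef_pos: [537.7, 87.6, 109.5]
tool_rot: [0.694, 0.72, -0.001, -0.0]
contact_force: [0.1, -0.4, 0.0]
width: 42.5
finger_force: 0.0
shift cm [ 0.04  0.25 10.05] turn [-0.06  0.05 -0.06] t 8.15 pos [537.7  87.6 109.5]
```

```bash
python3 -m creep '[[0,0.2,5,0,0,0],[0,0.2,10,0,0,0],[0,0.2,10,0,0,0],[0,0.2,10,0,0,0]]';python3 -m creep '[[-1,0,0,0,0,0],[-2,0,0,0,0,0],[-3,0,0,0,0,0],[-4,0,0,0,0,0],[-6,0,0,0,0,0],[-8,0,0,0,0,0],[-10,0,0,0,0,0],[-12,0,0,0,0,0]]';  python3 -m creep '[[-2,0,0,0,0,0],[-4,0,0,0,0,0],[-6,0,0,0,0,0],[-8,0,0,0,0,0],[-9.5,0,0,0,0,0],[-11,0,0,0,0,0],[-12,0,0,0,0,0],[-12,0,0,0,0,0]]';  python3 rel.py 550 -184 9 92.1
python3 - <<'E'
from h import *
c=robot.camera("top"); cv2.imwrite("pics/t3.png",cv2.resize(c["img"][60:280,120:410,::-1],(790,600),interpolation=cv2.INTER_CUBIC))
E
```

```text
clock: 8.65
eef_pos: [540.2, 87.8, 11.0]
tool_rot: [0.695, 0.719, -0.0, 0.0]
contact_force: [0.2, -0.7, 0.8]
width: 42.6
finger_force: 0.0
clock: 9.65
eef_pos: [543.9, -31.9, 10.4]
tool_rot: [0.694, 0.72, 0.0, -0.0]
contact_force: [0.2, 4.0, 2.9]
width: 42.7
finger_force: 1.9
clock: 10.65
eef_pos: [548.0, -152.8, 10.1]
tool_rot: [0.695, 0.719, -0.001, 0.0]
contact_force: [-0.4, -0.3, 0.5]
width: 42.7
finger_force: 0.0
shift cm [-3.13  0.09  0.11] turn [-0.04  0.05 -0.12] t 10.65 pos [ 548.  -152.8   10.1]
```

View pics/t3.png

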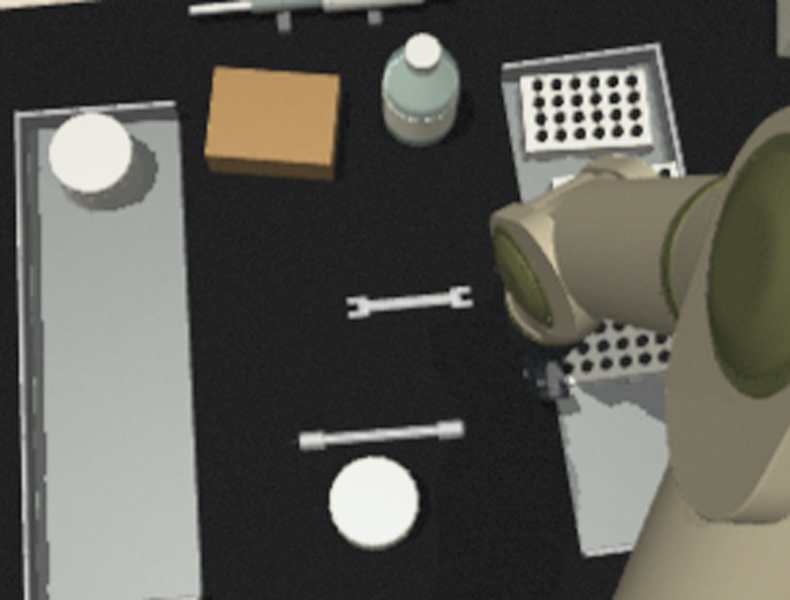

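The near rack (610,350) is inside the tray, square to the fingers (550,375), and the column and wrench haven't moved. Now I push it to the wall.

```bash
python3 -m creep '[[-0.8,0,0,0,0,0],[-1.5,0,0,0,0,0],[-2.1,0,0,0,0,0],[-2.5,0,0,0,0,0],[-2.8,0,0,0,0,0],[-3.0,0,0,0,0,0],[-3.0,0,0,0,0,0]]'| grep -E "eef|contact"; for i in 1 2 3; do python3 -m creep '[[-0.2,0,0,0,0,0],[-0.2,0,0,0,0,0]]' | grep -E "eef|contact"; done
```

```text
eef_pos: [549.5, -181.5, 10.3]
contact_force: [-0.6, 0.5, 0.5]
eef_pos: [549.6, -183.3, 10.3]
contact_force: [-0.2, 1.6, -0.7]
eef_pos: [549.7, -185.2, 10.3]
contact_force: [-0.5, 2.2, 0.9]
eef_pos: [549.7, -185.2, 10.3]
contact_force: [-1.1, 7.8, 3.6]
```

```bash
for i in 1 2; do python3 -m creep '[[-0.2,0,0,0,0,0],[-0.2,0,0,0,0,0]]' | grep -E "eef|contact"; done; python3 -m creep '[[1.5,0,0,0,0,0],[3,0,0,0,0,0],[3,0,-6,0,0,0],[3,0,-10,0,0,0],[3,0,-10,0,0,0]]' 0.6; python3 rel.py 422 -70 110 88.8
```

```text
eef_pos: [549.6, -185.3, 10.3]
contact_force: [-2.1, 13.6, 3.9]
eef_pos: [549.6, -185.4, 10.3]
contact_force: [-4.0, 19.3, 5.8]
clock: 13.45
eef_pos: [550.4, -161.7, 113.2]
tool_rot: [0.694, 0.72, 0.001, 0.003]
contact_force: [0.9, 0.5, -0.0]
width: 51.1
finger_force: 0.0
shift cm [  9.62 -12.51   0.24] turn [0.29 0.11 3.23] t 13.45 pos [ 550.4 -161.7  113.2]
```

```bash
python3 -m creep '[[9.6,-12.2,0,0,0,3.2],[9.6,-12.2,0,0,0,3.2],[9.6,-12.2,0,0,0,3.2],[9.6,-12.2,0,0,0,3.2],[9.6,-12.2,0,0,0,3.2]]'; python3 rel.py 417 -58 9 88.8
python3 - <<'E'
from h import *
c=robot.camera("top"); print(fit(c,"jar",[415,7],100))
for p in ([672,-251,1.606],[549,-256,1.606]):
  for t in (170,190):print(fit(c,"rack",p,t))
E
```

```text
clock: 14.08
eef_pos: [424.2, -70.0, 110.0]
tool_rot: [0.714, 0.7, 0.0, 0.0]
contact_force: [-0.0, 0.1, 0.4]
width: 51.4
finger_force: 0.0
shift cm [ 1.18 -0.75 10.1 ] turn [0.03 0.01 0.07] t 14.075 pos [424.2 -70.  110. ]
(array([414.28103524,   7.21985823]), np.float64(40.265625), np.float64(846.515625))
(array([ 673.0218141 , -254.91514314,    1.63131621]), np.float64(185.484375), np.float64(1344.640625))
(array([ 673.72878086, -252.30671296,    1.65408449]), np.float64(270.796875), np.float64(1256.640625))
(array([ 551.85122768, -259.12270652,    1.60326451]), np.float64(204.140625), np.float64(1366.640625))
(array([ 552.16091826, -258.35033087,    1.64901182]), np.float64(321.875), np.float64(1246.640625))
```

```bash
python3 -m creep '[[0.6,-0.7,5,0,0,0],[1.1,-0.7,10,0,0,0],[1.1,-0.7,10,0,0,0],[1.1,-0.7,10,0,0,0]]'; python3 rel.py 417 -58 9 88.8
python3 - <<'E'
from h import *
c=robot.camera("side"); a=cv2.resize(c["img"][130:260,200:340,::-1],(560,520),interpolation=cv2.INTER_CUBIC)
cv2.imwrite("pics/s4.png",a)
E
```

```text
clock: 14.62
eef_pos: [417.4, -59.0, 8.9]
tool_rot: [0.714, 0.7, 0.0, -0.0]
contact_force: [0.5, -0.6, 0.6]
width: 51.2
finger_force: 0.0
shift cm [ 0.1  -0.05 -0.01] turn [-0.02 -0.02  0.02] t 14.625 pos [417.4 -59.    8.9]
```

View pics/s4.png

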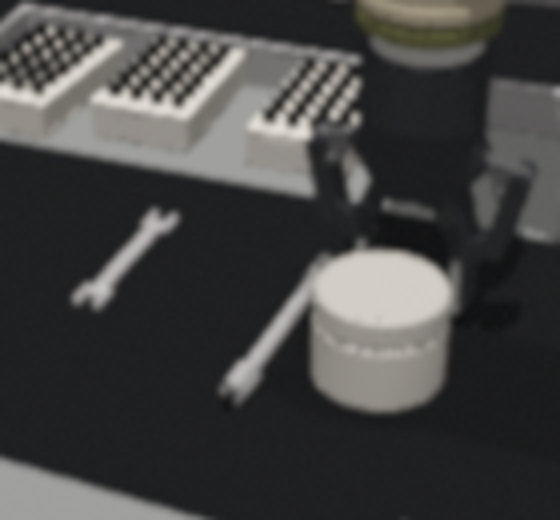

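The fingers stand behind the jar (380,330), clear of the column (270,335). Now I push it to the left tray.

```bash
python3 -m creep '[[1,0,0,0,0,0],[2,0,0,0,0,0],[3,0,0,0,0,0],[4,0,0,0,0,0],[6,0,0,0,0,0],[8,0,0,0,0,0],[10,0,0,0,0,0],[12,0,0,0,0,0]]'| grep -E "eef|contact";  python3 -m creep '[[2,0,0,0,0,0],[4,0,0,0,0,0],[6,0,0,0,0,0],[8,0,0,0,0,0],[10,0,0,0,0,0],[12,0,0,0,0,0],[13,0,0,0,0,0],[13.5,0,0,0,0,0]]'| grep -E "eef|contact";  python3 rel.py 420 235 9 88.8
python3 - <<'E'
from h import *
c=robot.camera("side"); a=cv2.resize(c["img"][130:350,40:340,::-1],(780,572),interpolation=cv2.INTER_CUBIC)
cv2.imwrite("pics/s5.png",a)
E
```

```text
eef_pos: [418.9, 62.7, 10.3]
contact_force: [-0.4, -0.3, -0.9]
eef_pos: [421.4, 196.4, 10.2]
contact_force: [0.5, -2.3, 2.2]
shift cm [ 3.85 -0.21  0.12] turn [-0.01  0.04  0.09] t 16.675 pos [421.4 196.4  10.2]
```

View pics/s5.png

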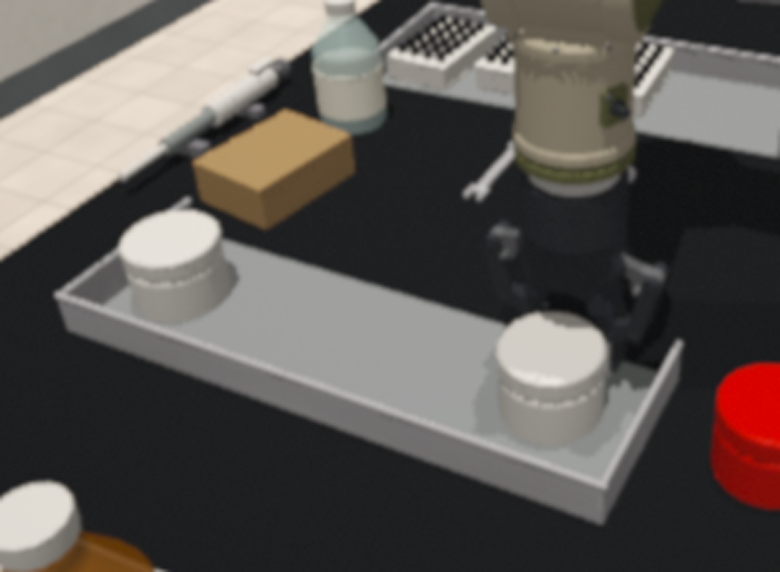

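The jar (552,380) is upright inside the left tray between the fingers, clear of the near end wall. Pushing to the wall.

```bash
python3 -m creep '[[0.8,0,0,0,0,0],[1.5,0,0,0,0,0],[2.2,0,0,0,0,0],[2.8,0,0,0,0,0],[3.2,0,0,0,0,0],[3.5,0,0,0,0,0],[3.5,0,0,0,0,0]]'| grep -E "eef|contact"; for i in 1 2 3 4; do python3 -m creep '[[0.2,0,0,0,0,0],[0.2,0,0,0,0,0]]' | grep -E "eef|contact"; done
```

```text
eef_pos: [422.2, 231.7, 10.3]
contact_force: [0.2, -1.5, -0.1]
eef_pos: [422.3, 233.3, 10.3]
contact_force: [0.2, -1.0, 0.3]
eef_pos: [422.3, 235.5, 10.3]
contact_force: [0.4, -0.0, 0.4]
eef_pos: [422.4, 237.4, 10.3]
contact_force: [0.3, -1.1, -0.5]
eef_pos: [422.3, 237.6, 10.2]
contact_force: [0.0, -5.8, 2.8]
```

```bash
for i in 1 2; do python3 -m creep '[[0.2,0,0,0,0,0],[0.2,0,0,0,0,0]]' | grep -E "eef|contact"; done; python3 -m creep '[[-2,0,0,0,0,0],[-4,0,0,0,0,0],[-6,0,0,0,0,0],[-6,0,-5,0,0,0],[-6,0,-10,0,0,0],[-6,0,-15,0,0,0],[-6,0,-15,0,0,0]]'; python3 rel.py 430 -100 200 88.8
python3 - <<'E'
from h import *
for n in ("top","side"):
  c=robot.camera(n)
  if n=="top": cv2.imwrite("pics/t6.png",cv2.resize(c["img"][60:300,120:410,::-1],(725,600),interpolation=cv2.INTER_CUBIC))
  for p in ([672,-251,1.606],[549,-256,1.606]):
    print(n,[fit(c,"rack",p,t) for t in (150,175)])
  print(n,fit(c,"jar",[420,276],180))
E
```

```text
eef_pos: [422.3, 237.7, 10.1]
contact_force: [0.4, -11.5, 6.1]
eef_pos: [422.2, 237.8, 10.0]
contact_force: [1.0, -15.4, 8.2]
clock: 19.98
eef_pos: [423.0, 183.0, 163.0]
tool_rot: [0.715, 0.699, 0.003, 0.001]
contact_force: [0.9, 0.7, -0.8]
width: 51.2
finger_force: 0.0
shift cm [-28.27   1.33  -3.74] turn [ 0.33 -0.11 -0.03] t 19.975 pos [423. 183. 163.]
top [(array([ 670.74707433, -249.37321031,    1.61615223]), np.float64(2106.65625), np.float64(3643.453125)), (array([ 674.35851282, -252.90128196,    1.62100161]), np.float64(192.3125), np.float64(1335.015625))]Traceback (most recent call last):
  File "<stdin>", line 6, in <module>
  File "h.py", line 20, in fit
    k=l[r-8:r+8,r-8:r+8]; k=np.bincount(k[k>0]).argmax(); m=(l==k).astype(np.uint8)
                            ~~~~~~~~~~~~~~~~~~~~~~~~~~^^
ValueError: attempt to get argmax of an empty sequence
```

View pics/t6.png

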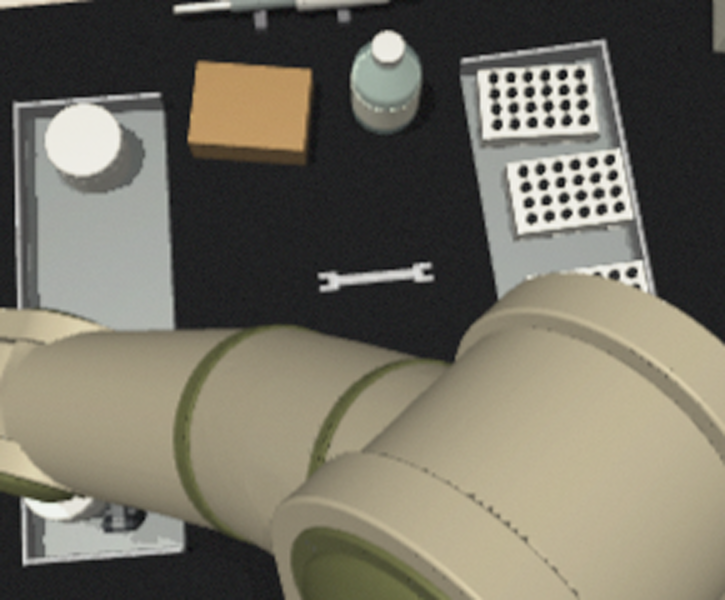

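The far rack (570,192) is against the wall line, but the arm hides the rest. I'll move clear and verify.

```bash
python3 -m creep '[[-28.3,1.3,-4,0,0,0],[-28.3,1.3,-4,0,0,0],[-28.3,1.3,-4,0,0,0],[-28.3,1.3,-4,0,0,0],[-28.3,1.3,-4,0,0,0],[-28.3,1.3,-4,0,0,0],[-28.3,1.3,-4,0,0,0]]' | grep eef;  python3 - <<'E'
from h import *
np.set_printoptions(precision=3,suppress=True)
c=robot.camera("top")
cv2.imwrite("pics/t7.png",cv2.resize(c["img"][60:300,120:410,::-1],(725,600),interpolation=cv2.INTER_CUBIC))
for p in ([672,-251,1.606],[549,-256,1.606]): print(fit(c,"rack",p,178))
print(fit(c,"jar",[420,276],190,36))
E
```

```text
eef_pos: [428.3, -99.6, 199.4]
(array([ 674.854, -253.422,    1.629]), np.float64(218.78125), np.float64(1310.015625))Traceback (most recent call last):
  File "<stdin>", line 5, in <module>
  File "h.py", line 20, in fit
    k=l[r-8:r+8,r-8:r+8]; k=np.bincount(k[k>0]).argmax(); m=(l==k).astype(np.uint8)
                            ~~~~~~~~~~~~~~~~~~~~~~~~~~^^
ValueError: attempt to get argmax of an empty sequence
```

View pics/t7.png

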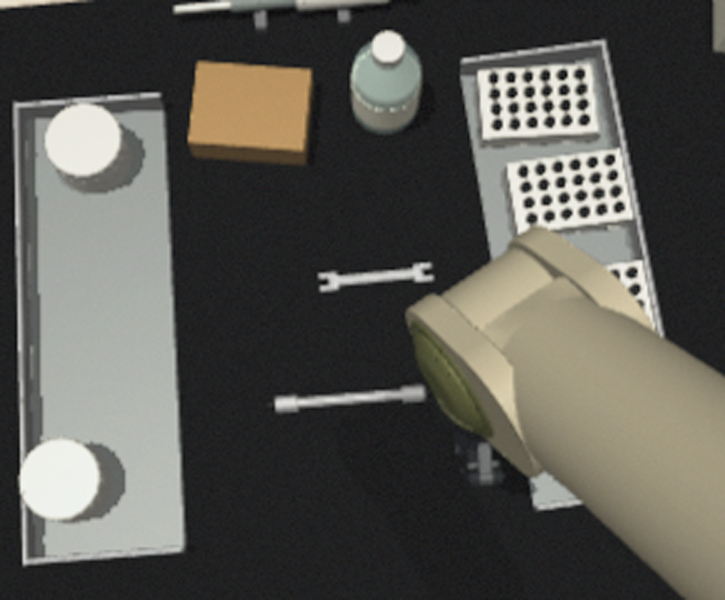

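Run:
```python
from h import *
c=robot.camera("top"); g=cv2.resize(c["img"].max(2),None,fx=6,fy=6,interpolation=cv2.INTER_CUBIC)
u,v=proj(c,[672,-251,40])[0]
m=(g<90).astype(np.uint8); n,l,s,ce=cv2.connectedComponentsWithStats(m)
P_=[back(c,(ce[i]+.5)/6-.5,40) for i in range(1,n) if 150<s[i,4]<900 and max(s[i,2:4])<40]
P_=np.array([p for p in P_ if abs(p[0]-672)<45 and abs(p[1]+251)<62]); print(len(P_),P_.mean(0))
# grid yaw: minimise spread of nearest-row residual across yaw
best=[]
for a in np.linspace(1.5,1.72,221):
    t=P_@[-np.sin(a),np.cos(a)]; t=np.sort(t); best.append((sum(np.var(r) for r in np.array_split(t,4)),a))
print(min(best))
```

```text
24 [ 666.75593065 -250.1769346 ]
(np.float64(0.059772223967130084), np.float64(1.609))
```

The far rack's caps give a yaw of 1.609 against 1.606 for the wall, and the jar (60,480) is at its wall. The near rack stopped at its wall too, and everything else is where it was. Handing in.

```bash
python3 -c "
from plant import robot
print(robot.hand_in())"
```

```text
the job is handed in; nothing more can be done
None
```

The job is handed in at about 21 s of the 58 s allowed: both racks were pushed to the right tray's back wall and the jar to the left tray's. In the images the racks are square to the wall and the bystanders look unmoved; the judge returned no verdict.

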